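# Switch the ball sorter over and feed it

### The arm

A 6-joint arm with a two-finger parallel gripper is mounted at the origin on the work surface. World frame = base frame: x ahead of the robot, y to its left, z up, the work surface at z = 0. Lengths are in m, angles in rad, forces in N, time in s.
With the tool pointing down it reaches from about 0.35 to 0.975 m from the base axis. Payload 17.4 kg.
Tool frame: the origin (TCP) lies on the centre line of the jaws, within the pads' length; the fingertips stand 25 mm ahead of it and the grasp point (between the pads) lies 6 mm ahead of it; z points along the fingers, y is the line along which they close (so a half turn about z gives the same grasp; the last joint's range is limited). The gripper opens to 85 mm and grips with 20 to 120 N. Pads are 22 mm wide; open, the fingers measure 114 mm over their backs; the gripper's body (76 mm by 85 mm) begins 54 mm behind the grasp point. The pads swing forward as they close: fully open they stand 13 mm farther back than shut.
Start: joints at [1.16, 0.116, 1.442, -0, 1.584, -0.038], TCP at [0.246, 0.629, 0.256] pointing down, gripper open.
Joint ranges: [-2.83, 2.83], [-0.83, 2.19], [0.07, 2.5], [-1.14, 4.28], [0.01, 3], [-2.97, 2.97]. Speed limits (rad/s): [1.89, 1.89, 2.22, 3.14, 3.14, 3.14].

### API

Orientations are given as a rotation vector (axis times angle).
In Python, from workcell import sense, read_camera, job_done, spot_in, cut_out gives the robot as it stands.
- The arm moves only by the tool play_rows, never from a script. Its argument "series" is a list that holds one entry, the list of rows, each a list of 7 numbers: the shift along the world's x, y, z in mm, then the turn, a rotation vector about the world's x, y, z in rad, then the finger opening in mm, from 0 to 85.4. In form: [[[x, y, z, wx, wy, wz, grip], ...]]. A call has 1 to 10 rows; each row shifts and turns the commanded pose from where the row before left it; what a row does not reach is not made up. A row lasts 1/8 s, in which the tool goes at most 62.5 mm and 10.7 degrees, less where a joint would pass 70% of its speed; a pose out of reach is approached as far as the arm can. A call is refused whole if a number of a shift passes 62.5 or a number of a turn 0.188, either way. A call with a gripper value outside its range is refused whole. The fingers move at their own pace and stop on an object; "force" is the grip in N (left out, the last holds). Time passes only in rows, so rows that do not move let the fingers close. It gives the time, the measured TCP pose, the force, the opening and the grip force at its end, in the units of the state.
- sense(): the state, without advancing time (a new reading comes with each control period).
- read_camera(name): name is "side" or "top" or "wrist"; returns a dict with "frame" (384x512x3 uint8, red, green, blue), "z_map" (384x512 float32, m along the optical axis (not along the pixel's ray), 0 where there is no reading), "fov_y" (degrees; the focal length in pixels is half the picture's height over the tangent of half this angle, whatever the lens; pixels are square), "cx", "cy" (the principal point, pixels), "world_from_camera" (4x4, takes a point from camera to world coordinates). Camera axes: x right, y down, z forward; pixel columns grow to the right and rows downward; lengths in m; the calibration is good to about 2 mm. A picture is of the moment at which its call begins.
- job_done(): hands the job in; it is judged then, once.
Trained networks look in the newest picture that a camera, given by its name, has taken for a name from the list of things; names that differ only in an ending like _2 or _b are one class to them, and where a whole thing is asked for, a point or a joint stands for the part that bears it (a point fixed in the world has none). Each returns a list of dicts, best first, with "conf" (0 to 1); they miss things now and then, are a little off and sometimes report something else, mostly with a low value. They report only what shows in the picture. A call takes as long as a camera call.
- spot_in(camera, name): "point" ([x, y, z] in m, in world coordinates, good to about 4 mm: the middle of the surface that is visible of it).
- cut_out(camera, name): "mask" (384x512 bool, what is visible of it).
The state is a dict: "clock": time; "joint_pos": joint angles; "dq": joint speeds; "joint_torque": joint torques, N m; "tcp_pos": TCP position; "eef_rot": TCP orientation; "wrist_force": force on the tool from outside, world axes, zero at the start; "ft_torque": the same for the moment, N m; "finger_gap": opening from 0.0 (shut) to 1.0 (fully open); "grasp_force": force on a finger pad.
Only numpy, scipy, OpenCV 4.12 (cv2) and the standard library are available. Lean on these libraries where they do the work, as an engineer would, in place of code of your own. Each camera call takes 0.05 s, during which the arm holds its last target. There are 200 camera calls.

### The job

The seesaw gate of the grinding-ball sorter is tipped towards one chute. With a fingertip, press its raised end down so that it rocks over its pivot and feeds the other chute; then push the two steel balls along the feed track, off its end and onto the gate, so that both roll down that other chute into its tray. Only touch and push: do not pick the balls up or touch them again in the chute or tray, and leave everything else on the bench as it stands.

Things in the scene. Friction and masses are not known exactly. Their poses are not given: they have to be found in the camera images.
- stand: The ball sorter, fixed to the bench, 550 mm wide. Origin on the bench under the feed track; x runs along the track to the gate (away from the robot), y left, z up. The seesaw gate lies across the track's front end; from its ends fixed chutes lead down left (+y) and right (-y) into two open white trays. Its highest part, the gate's raised end, reaches 125 mm above the bench.
- gate (a joint): Tilt of the seesaw gate: steel channel 200 mm long (stand y), 40 mm wide inside, pivoting about stand x at stand (50, 0, 45) mm, 32 mm below its floor. 0 level; +0.22 left (+y) end down on its stop, feeding the left chute; -0.22 right end down. Starts at either stop. Top-heavy: under 2 N on the raised end tips it; past level it falls by itself to the other stop and stays.
- gate_left (a point): Point on the gate's channel floor (upper face), mid-width, 80 mm left of the beam's middle and 20 mm from its left end. Moves with the gate, 35 mm down or up between the stops; the lips beside it stand 20 mm (near) and 26 mm (far) above the floor. The near lip is cut away for 56 mm at the track.
- gate_right (a point): The same, 80 mm right of the beam's middle.
- track_end (a point): Middle of the feed track's floor at its front end, 90 mm above the bench; balls drop 12 mm onto the gate here. The track is a straight aluminium channel, 105 mm long, back along stand -x, 33 mm wide inside, side walls 8 mm above its floor; it slopes down 3 degrees to the rear, where a 6 mm high sill stops the balls.
- ball_rear_center (a point): Centre of the rear steel ball (diameter 30 mm, 110 g), which rests in the track against the rear sill. Its middle stands above the sill and the side walls, so a fingertip passing over these can push it forward. It rolls back to the sill when let go.
- ball_front_center (a point): Centre of the front steel ball (same size), which rests in the track in front of the rear ball and touching it.
- tray_left (a point): Middle of the inner floor of the left tray (inside 107 mm along stand y, 86 mm along stand x; walls 48 mm tall, 16 mm on the chute side).
- tray_right (a point): Middle of the inner floor of the right tray (same size).
- jar: Bystander, to be left alone: small capped specimen jar, 44 mm across, 65 mm tall, beside the feed track; origin at the centre of its underside.
- slide_box: Bystander, to be left alone: black slide box 95 x 60 x 35 mm, beside the feed track; origin at the centre of its underside.
- objective: Bystander, to be left alone: steel microscope objective, 32 mm across, 45 mm tall, standing beyond the gate; origin at the centre of its underside.
- dish: Bystander, to be left alone: white shallow dish, 90 mm across, beyond the gate; origin at the centre of its underside.
- driver: Bystander, to be left alone: screwdriver 160 mm long lying on the bench; origin under it, midway along.
- mug: Bystander, to be left alone: blue mug, 90 mm tall; origin at the centre of its underside.
- wash: Bystander, to be left alone: white bottle, 60 mm across, 150 mm tall; origin at the centre of its underside.

How it is judged:
On the way, in this order (a step that is already met when the one before it is completed fails the run):
1. the gate is rocked over to the other side, both balls still in the feed track (distance of gate_left from where it was at the start of the episode above 0.027 m and (value of joint gate above 0.17 rad or value of joint gate below -0.17 rad) and x of each of ball_rear_center, ball_front_center in the frame of stand below 0.02 m and z of each of ball_rear_center, ball_front_center in the frame of stand above 0.085 m), for 0.2 s.
2. both balls have rolled into the tray on the side to which the gate was rocked (((value of joint gate above 0.17 rad and y of ball_rear_center in the frame of stand between 0.158 and 0.268 m and z of each of ball_rear_center, ball_front_center in the frame of stand below 0.045 m and x of ball_rear_center in the frame of stand between 0.005 and 0.095 m and y of ball_front_center in the frame of stand between 0.158 and 0.268 m and x of ball_front_center in the frame of stand between 0.005 and 0.095 m) or (value of joint gate below -0.17 rad and y of ball_rear_center in the frame of stand between -0.268 and -0.158 m and z of each of ball_rear_center, ball_front_center in the frame of stand below 0.045 m and x of ball_rear_center in the frame of stand between 0.005 and 0.095 m and y of ball_front_center in the frame of stand between -0.268 and -0.158 m and x of ball_front_center in the frame of stand between 0.005 and 0.095 m))), for 0.2 s.
At the end, for the whole second after the job is handed in: The gate lies tipped to the side opposite to its start (over 0.17 rad past level, its left-end point 27 mm or more from its start) and both balls lie inside the walls of the tray on that side, centres under 45 mm above the bench; rolling within the tray is allowed (distance of gate_left from where it was at the start of the episode above 0.027 m and ((value of joint gate above 0.17 rad and y of ball_rear_center in the frame of stand between 0.158 and 0.268 m and z of each of ball_rear_center, ball_front_center in the frame of stand below 0.045 m and x of ball_rear_center in the frame of stand between 0.005 and 0.095 m and y of ball_front_center in the frame of stand between 0.158 and 0.268 m and x of ball_front_center in the frame of stand between 0.005 and 0.095 m) or (value of joint gate below -0.17 rad and y of ball_rear_center in the frame of stand between -0.268 and -0.158 m and z of each of ball_rear_center, ball_front_center in the frame of stand below 0.045 m and x of ball_rear_center in the frame of stand between 0.005 and 0.095 m and y of ball_front_center in the frame of stand between -0.268 and -0.158 m and x of ball_front_center in the frame of stand between 0.005 and 0.095 m))); the robot touches nothing.
It fails at once if a ball is lifted (more than 15 mm above its way along the track in the track) (z of any of ball_rear_center, ball_front_center in the frame of stand above 0.121 m).
It fails at once if a ball is touched by the robot in a chute or tray ((contact force between the fingers and ball_rear above 0.3 N and (y of ball_rear_center in the frame of stand above 0.11 m or y of ball_rear_center in the frame of stand below -0.11 m)) or (contact force between the fingers and ball_front above 0.3 N and (y of ball_front_center in the frame of stand above 0.11 m or y of ball_front_center in the frame of stand below -0.11 m))).
It fails at once if a bystander is pushed more than 30 mm or knocked over (distance of any of jar, slide_box, objective, dish, driver, mug, wash from where it was at the start of the episode above 0.03 m or angle between any of jar, slide_box, objective, dish, mug, wash's own z axis and vertical above 0.5 rad).
It also fails if it takes over 46 s, if anything falls off the work surface, if the arm or the gripper's body presses on something with over 40 N, if the wrist force passes 120 N, or if a joint passes its speed limit or range.

## Working session

There is one attempt and no reset: what is moved stays moved. The work goes in short steps, Python scripts to look and compute and a tool call to move; the robot and the scene stay as the last step left them, time stands still between calls to the robot, and variables do not carry over. Pictures are saved under pics/ and viewed, at most 10 in all, crops included, and the job is handed in when it is done.

Besides the shell and the picture viewer there is one more tool, called as a command line: name --argument value ..., lists and objects as JSON in quotes. play_rows: Moves the arm, as the interface text tells. Its arguments: {"type":"object","properties":{"series":{"type":"array","items":{"type":"array","items":{"type":"array","items":{"type":"number"}}}},"force":{"type":"number"}},"required":["series"]}

```bash
mkdir -p pics; cat > h.py <<'E'
import numpy as np, cv2
from workcell import *
def cloud(c):
    z=c["z_map"];f=192/np.tan(np.radians(c["fov_y"])/2)
    v,u=np.mgrid[:384,:512]
    p=np.stack([(u-c["cx"])/f*z,(v-c["cy"])/f*z,z],-1)
    T=np.array(c["world_from_camera"]);return p@T[:3,:3].T+T[:3,3]
E
python3 - <<'E'
from h import *
s=sense();print(s["clock"],s["tcp_pos"],s["eef_rot"],s["finger_gap"])
ims=[]
for n in ["top","side"]:
    c=read_camera(n);cv2.imwrite(f"pics/{n}0.png",c["frame"][...,::-1])
    print(n,np.round(c["world_from_camera"],3).tolist())
    for k in ["stand","gate","gate_left","gate_right","track_end","ball_rear_center","ball_front_center","tray_left","tray_right","jar","slide_box","objective","dish","driver","mug","wash"]:
        print(k,[(np.round(d["point"],3).tolist(),round(d["conf"],2)) for d in spot_in(n,k)[:2]])
    np.save(n+"0.npy",cloud(c))
E
```

```text
0.0 [0.24579988 0.62848164 0.25557888] [-5.82124272e-01 -3.08694063e+00  1.77263229e-03] 1.0001778644175545
top [[0.018, -0.992, 0.123, 0.434], [-1.0, -0.015, 0.024, 0.018], [-0.022, -0.124, -0.992, 1.059], [0.0, 0.0, 0.0, 1.0]]
stand [([0.582, 0.077, 0.011], 0.59)]
gate [([0.599, 0.085, 0.083], 0.67)]
gate_left [([0.599, 0.084, 0.081], 0.62)]
gate_right [([0.593, 0.088, 0.081], 0.76)]
track_end [([0.581, 0.074, 0.009], 0.73), ([0.728, -0.038, 0.013], 0.37)]
ball_rear_center [([0.483, 0.088, 0.11], 0.52)]
ball_front_center [([0.512, 0.087, 0.112], 0.6)]
tray_left [([0.584, 0.076, 0.008], 0.66)]
tray_right [([0.587, 0.076, 0.012], 0.62)]
jar [([0.483, 0.188, 0.068], 0.48), ([0.481, 0.086, 0.108], 0.41)]
slide_box [([0.47, -0.064, 0.034], 0.93)]
objective [([0.704, 0.162, 0.03], 0.58)]
dish [([0.728, -0.036, 0.014], 0.74)]
driver [([0.416, 0.484, 0.022], 0.88)]
mug [([0.28, 0.423, 0.046], 0.66)]
wash [([0.419, -0.404, 0.099], 0.58)]
side [[0.922, -0.288, 0.257, 0.185], [-0.386, -0.688, 0.614, -0.765], [0.0, -0.666, -0.746, 1.068], [0.0, 0.0, 0.0, 1.0]]
stand [([0.576, 0.042, 0.026], 0.68)]
gate [([0.601, 0.071, 0.085], 0.71)]
gate_left [([0.597, 0.071, 0.083], 0.9)]
gate_right [([0.598, 0.074, 0.085], 0.83)]
track_end [([0.575, 0.045, 0.025], 0.78), ([0.417, 0.482, 0.022], 0.68)]
ball_rear_center [([0.576, 0.044, 0.025], 0.58), ([0.476, 0.076, 0.11], 0.42)]
ball_front_center [([0.598, 0.076, 0.086], 0.59), ([0.508, 0.079, 0.111], 0.47)]
tray_left [([0.578, 0.043, 0.022], 0.72)]
tray_right [([0.578, 0.042, 0.022], 0.76)]
jar [([0.483, 0.177, 0.043], 0.44)]
slide_box [([0.463, -0.075, 0.035], 0.83), ([0.278, 0.382, 0.055], 0.18)]
objective [([0.711, 0.148, 0.031], 0.65)]
dish [([0.731, -0.028, 0.012], 0.78)]
driver [([0.419, 0.483, 0.019], 0.53)]
mug [([0.275, 0.382, 0.057], 0.68)]
wash [([0.41, -0.436, 0.094], 0.62)]
```

```bash
python3 - <<'E'
from h import *
c=cv2.imread("pics/top0.png");cv2.imwrite("pics/topc.png",cv2.resize(c,(768,576),interpolation=cv2.INTER_CUBIC))
P=np.load("top0.npy")
r=read_camera("top");P=cloud(r)
m=cut_out("top","gate")[0]["mask"];g=P[m&(P[...,2]>.05)]
print("gate",g.min(0),g.max(0))
x=g[:,1]-.085
# stand yaw: fit by balls + gate
rect=cv2.minAreaRect((g[:,:2]*1000).astype(np.float32));print(rect)
for y in np.arange(-.03,.2,.02):
    q=g[abs(g[:,1]-y)<.008]
    if len(q): print(round(y,2),len(q),np.round(np.percentile(q[:,2],[5,25,50,75,95]),3),np.round(q[:,0].min(),3),np.round(q[:,0].max(),3))
for k in ["ball_rear_center","ball_front_center"]:
    q=P[cut_out("top",k)[0]["mask"]];q=q[q[:,2]>.095]
    A=np.c_[2*q,np.ones(len(q))];s=np.linalg.lstsq(A,(q**2).sum(1),rcond=None)[0];print(k,s[:3],np.sqrt(s[3]+s[:3]@s[:3]),len(q),q.mean(0),q.max(0))
E
```

```text
gate [ 0.43362239 -0.00927765  0.05229258] [0.61921232 0.18207905 1.05911629]
((527.5263671875, 90.5407943725586), (193.3992919921875, 178.80479431152344), 86.58958435058594)
-0.01 47 [0.096 0.097 0.098 0.1   0.117] 0.565 0.611
0.01 114 [0.092 0.094 0.096 0.113 1.059] 0.434 0.612
0.03 85 [0.088 0.089 0.091 0.093 0.114] 0.568 0.612
0.05 85 [0.083 0.085 0.086 0.09  0.109] 0.569 0.613
0.07 77 [0.079 0.08  0.081 0.083 0.107] 0.572 0.614
0.09 74 [0.073 0.076 0.077 0.079 0.102] 0.581 0.618
0.11 92 [0.068 0.071 0.073 0.075 0.099] 0.573 0.618
0.13 98 [0.064 0.066 0.069 0.077 0.095] 0.571 0.618
0.15 87 [0.061 0.063 0.064 0.068 0.09 ] 0.574 0.619
0.17 85 [0.056 0.058 0.059 0.061 0.082] 0.574 0.619
0.19 1 [0.064 0.064 0.064 0.064 0.064] 0.617 0.617<stdin>:15: RuntimeWarning: Mean of empty slice.
  ret = um.true_divide(
Traceback (most recent call last):
ValueError: zero-size array to reduction operation maximum which has no identity
```

View pics/topc.png

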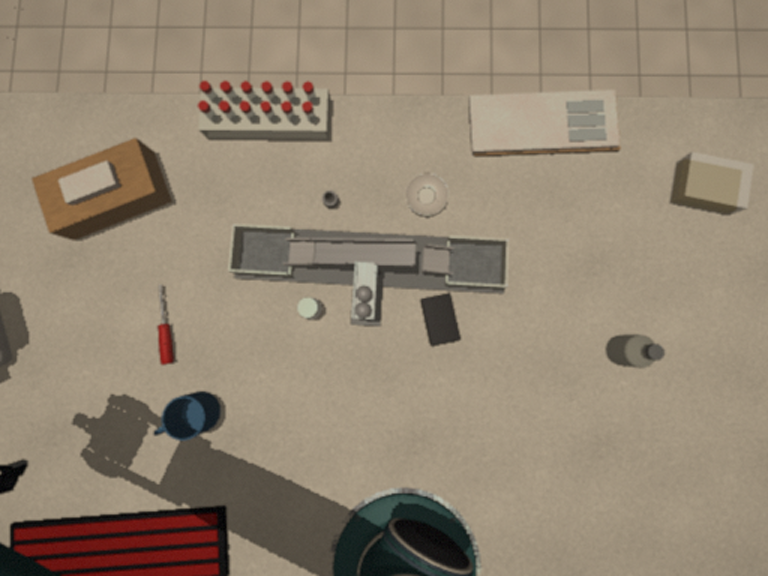

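The picture shows the gate's right end raised (scaled picture ~(415,252); depths of floor 98 mm at y=-0.01, 59 mm at y=0.17), balls at (364,294) and (362,310), jar to the left and slide box to the right of the track. The stand is yawed by about -0.04 rad. I'll press the right end.

play_rows --series '[[[28,-50,0,0,0,0.083,0],[28,-50,0,0,0,0.083,0],[28,-50,0,0,0,0.083,0],[28,-50,0,0,0,0.083,0],[28,-50,0,0,0,0,0],[28,-50,0,0,0,0,0],[28,-50,0,0,0,0,0],[28,-50,0,0,0,0,0],[28,-50,0,0,0,0,0],[28,-50,0,0,0,0,0]]]' --force 30

```text
clock: 3.1
tcp_pos: [0.5265, 0.1268, 0.2566]
eef_rot: [0.064, 3.14, 0.0]
wrist_force: [-0.4, 0.8, -0.0]
finger_gap: 0.002
grasp_force: 0.0
```

play_rows --series '[[[22,-40,-10,0,0,0,0],[22,-41,-20,0,0,0,0],[20,-40,-20,0,0,0,0],[0,0,0,0,0,0,0],[0,0,0,0,0,0,0]]]'

```text
clock: 3.72
tcp_pos: [0.5898, 0.0079, 0.2066]
eef_rot: [0.065, 3.141, 0.0]
wrist_force: [-0.6, 1.2, 0.5]
finger_gap: -0.004
grasp_force: 0.0
```

```bash
python3 - <<'E'
from h import *
s=sense();print(s["clock"],s["tcp_pos"],s["eef_rot"],s["finger_gap"],s["wrist_force"])
for n in ["wrist","top","side"]:
    c=read_camera(n);cv2.imwrite(f"pics/{n}1.png",cv2.resize(c["frame"][...,::-1],(768,576)))
    P=cloud(c)
    if n=="wrist": print(np.round(c["world_from_camera"],3).tolist())
    for lo in (.005,-.005,.015):
        q=P[(abs(P[...,1]-lo)<.003)&(P[...,0]>.54)&(P[...,0]<.64)&(P[...,2]<.135)]
        if len(q):q=q[np.argsort(q[:,0])];print(n,lo,[(int(a*1000),int(b*1000)) for a,b in q[::max(1,len(q)//25),[0,2]]])
E
```

```text
3.725 [0.58979761 0.0079029  0.20661332] [6.45940248e-02 3.14082807e+00 3.65690382e-04] -0.00429316323878867 [-0.60486737  1.22142716  0.52780751]
[[0.041, 0.949, 0.313, 0.509], [0.999, -0.04, -0.012, 0.011], [0.002, 0.313, -0.95, 0.325], [0.0, 0.0, 0.0, 1.0]]
wrist 0.005 [(540, 7), (544, 6), (551, 6), (556, 6), (562, 6), (564, 110), (564, 110), (565, 114), (567, 115), (570, 6), (575, 94), (577, 6), (579, 6), (581, 94), (583, 96), (586, 96), (590, 94), (594, 95), (597, 93), (600, 94), (604, 94), (608, 111), (608, 95), (608, 118), (608, 101), (610, 120)]
wrist -0.005 [(540, 5), (545, 6), (551, 7), (556, 5), (562, 6), (564, 105), (564, 110), (565, 6), (567, 6), (572, 6), (575, 7), (577, 97), (579, 97), (582, 97), (583, 98), (586, 98), (590, 96), (594, 97), (597, 96), (600, 97), (604, 98), (607, 113), (607, 111), (608, 102), (608, 100), (609, 122)]
wrist 0.015 [(540, 6), (545, 6), (550, 7), (556, 6), (562, 7), (564, 97), (565, 112), (566, 113), (568, 113), (571, 6), (575, 93), (578, 94), (580, 92), (582, 94), (584, 92), (588, 92), (591, 90), (595, 93), (599, 91), (603, 91), (606, 92), (
[... 2000 characters left out ...]
(557, 10), (562, 5), (563, 8), (565, 5), (565, 103), (565, 98), (566, 119), (566, 7), (566, 104), (566, 113), (570, 113), (570, 7), (571, 9), (573, 6), (574, 95), (576, 93), (578, 95), (580, 96), (582, 97), (585, 97), (588, 96), (591, 96), (593, 97), (596, 98), (599, 98), (601, 98), (603, 97), (603, 101), (608, 97), (610, 103), (610, 98), (610, 111), (610, 106), (612, 123), (613, 117), (614, 106), (615, 122)]
side 0.015 [(540, 1), (547, 6), (557, 3), (564, 6), (567, 111), (567, 91), (570, 9), (572, 111), (578, 4), (583, 5), (584, 8), (587, 8), (588, 93), (591, 92), (594, 7), (598, 92), (599, 94), (601, 91), (603, 91), (607, 6), (610, 91), (611, 118), (612, 106), (621, 7), (626, 9), (635, 8)]
```

View pics/wrist1.png

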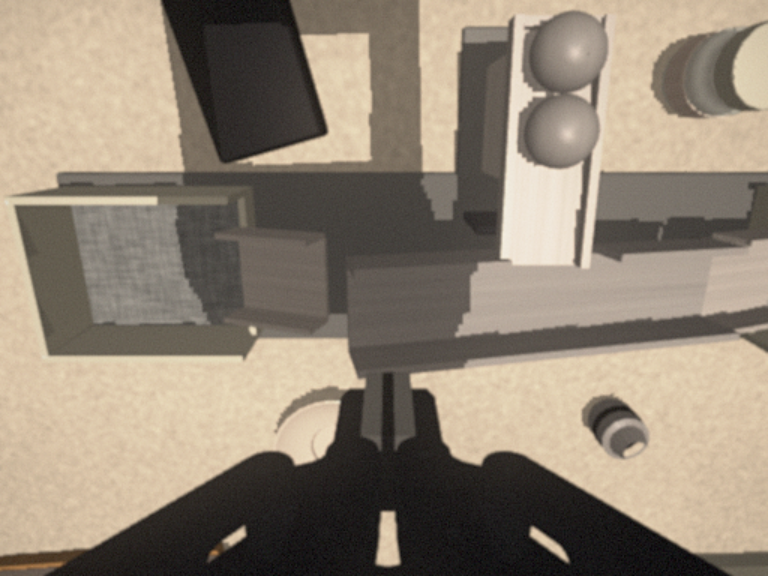

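The wrist picture shows the right end of the gate channel (~(350-470,260-370)) just ahead of the fingertips, track end at (545,265). The channel's inner middle is at x≈0.588, floor 94 mm, so the finger is centred within 2 mm. Press down.

play_rows --series '[[[-1,0,-40,0,0,0,0],[0,0,-35,0,0,0,0],[0,0,-8,0,0,0,0],[0,0,-6,0,0,0,0],[0,0,-6,0,0,0,0],[0,0,-6,0,0,0,0],[0,0,-6,0,0,0,0],[0,0,-6,0,0,0,0],[0,0,0,0,0,0,0]]]'

```text
clock: 5.0
tcp_pos: [0.5886, 0.0077, 0.0927]
eef_rot: [-0.064, -3.14, -0.0]
wrist_force: [0.7, -0.4, 0.2]
finger_gap: -0.001
grasp_force: 0.0
```

play_rows --series '[[[0,0,0,0,0,0,0],[0,0,10,0,0,0,0],[0,0,40,0,0,0,0],[0,0,55,0,0,0,0],[0,0,0,0,0,0,0]]]'

```text
clock: 5.62
tcp_pos: [0.5904, 0.0076, 0.2041]
eef_rot: [0.064, 3.133, -0.0]
wrist_force: [0.2, 0.3, 0.1]
finger_gap: 0.002
grasp_force: 0.0
```

```bash
python3 - <<'E'
from h import *
s=sense();print(s["clock"],s["tcp_pos"],s["wrist_force"])
c=read_camera("wrist");cv2.imwrite("pics/wrist2.png",cv2.resize(c["frame"][...,::-1],(768,576)));P=cloud(c)
for k in ["ball_rear_center","ball_front_center"]:
    for d in cut_out("wrist",k)[:2]:
        q=P[d["mask"]];q=q[(q[:,2]>.09)&(q[:,2]<.13)]
        f=lambda r:np.linalg.norm(q-r,axis=1)-.015
        from scipy.optimize import least_squares
        r=least_squares(f,q.mean(0)-[0,0,.01],loss="soft_l1",f_scale=.002);print(k,d["conf"],r.x,len(q),q[:,2].max())
for y in (0.01,.05,.12,.16):
    q=P[(abs(P[...,1]-y)<.004)&(abs(P[...,0]-.59)<.012)&(P[...,2]>.03)];print(y,np.median(q[:,2]) if len(q) else None)
# track: profile
for x in (.53,.54,.55,.56,.568,.575):
    q=P[(abs(P[...,0]-x)<.004)&(abs(P[...,1]-.087)<.03)&(P[...,2]>.05)];q=q[np.argsort(q[:,1])]
    print(x,[(int(a*1000),int(b*1000)) for a,b in q[::max(1,len(q)//14),1:]])
q=P[(abs(P[...,1]-.087)<.007)&(P[...,0]>.44)&(P[...,0]<.62)&(P[...,2]>.05)];q=q[np.argsort(q[:,0])]
print([(int(a*1000),int(b*1000)) for a,b in q[::max(1,len(q)//45)][:,[0,2]]])
E
```

```text
5.625 [0.59037339 0.00760584 0.20414451] [0.21277217 0.28450726 0.06062295]
ball_rear_center 0.66 [0.48287175 0.08418679 0.10079596] 2361 0.11747506877159283
ball_front_center 0.74 [0.51278692 0.08294899 0.10232236] 2057 0.1195863158018449
0.01 0.2168817839467072
0.05 0.24918757250453288
0.12 0.08750287379962594
0.16 0.09653652699915735
0.53 [(61, 88), (62, 84), (64, 96), (68, 88), (71, 88), (74, 88), (77, 89), (80, 106), (83, 88), (88, 87), (92, 88), (96, 89), (98, 92), (99, 95), (102, 97)]
0.54 [(60, 95), (61, 97), (64, 97), (69, 88), (72, 89), (76, 89), (79, 89), (82, 87), (85, 89), (88, 87), (92, 88), (95, 88), (98, 91), (98, 93), (101, 96)]
0.55 [(60, 92), (61, 96), (64, 97), (69, 89), (72, 88), (75, 89), (79, 88), (82, 90), (85, 90), (89, 89), (92, 90), (95, 89), (97, 90), (98, 97), (101, 97)]
0.56 [(57, 57), (60, 96), (61, 57), (64, 98), (67, 90), (71, 90), (74, 90), (78, 88), (82, 90), (86, 90), (89, 89), (93, 90), (97, 90), (97, 99), (101, 96)]
0.568 [(57, 71), (61, 97), (67, 91), (72, 90), (77, 90), (81, 89), (86, 90), (91, 90), (95, 89), (97, 97), (100, 103), (105, 106), (109, 105), (113, 88), (116, 107)]
0.575 [(57, 253), (58, 255), (60, 74), (62, 74), (70, 77), (75, 90), (80, 90), (85, 89), (89, 79), (93, 82), (96, 102), (98, 82), (103, 84), (110, 104), (116, 87)]
[(467, 91), (472, 111), (475, 113), (478, 115), (480, 115), (482, 116), (485, 112), (487, 113), (489, 112), (492, 111), (494, 109), (497, 86), (500, 108), (504, 114), (507, 114), (509, 116), (512, 116), (515, 114), (518, 117), (521, 114), (524, 110), (530, 88), (533, 88), (537, 89), (540, 89), (544, 88), (547, 89), (551, 90), (554, 90), (558, 89), (562, 90), (565, 90), (569, 89), (576, 77), (580, 79), (584, 81), (588, 80), (592, 81), (596, 81), (601, 80), (605, 79), (609, 78), (611, 91), (611, 100), (612, 102), (615, 107)]
```

View pics/wrist2.png

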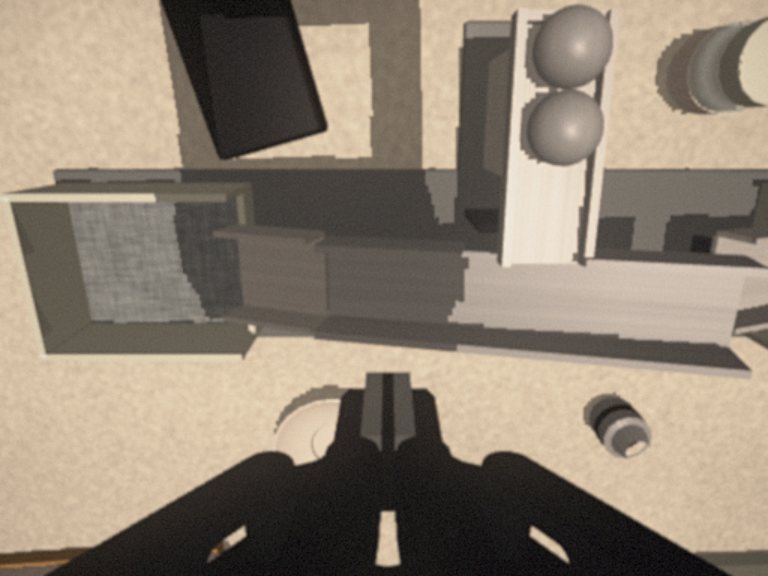

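The gate is rocked over: right end now meets the right chute at (325,290), left end raised at (745,360), both balls still at (570,45) and (563,125). Now move behind the balls.

play_rows --series '[[[-38,19,0,0,0,0,0],[-38,20,0,0,0,0,0],[-38,20,0,0,0,0,0],[-38,20,0,0,0,0,0],[0,0,-30,0,0,0,0],[0,0,-20,0,0,0,0],[0,0,0,0,0,0,0],[0,0,0,0,0,0,0]]]'

```text
clock: 6.78
tcp_pos: [0.4373, 0.0865, 0.1487]
eef_rot: [-0.065, -3.141, 0.0]
wrist_force: [-0.3, -0.6, 0.6]
finger_gap: -0.002
grasp_force: 0.0
```

play_rows --series '[[[0,0,-15,0,0,0,0],[0,0,-12,0,0,0,0],[0,0,0,0,0,0,0],[0,0,0,0,0,0,0]]]'

```text
clock: 7.28
tcp_pos: [0.4369, 0.0866, 0.1215]
eef_rot: [0.064, 3.141, -0.0]
wrist_force: [0.6, 0.8, 0.7]
finger_gap: 0.0
grasp_force: 0.0
```

```bash
python3 - <<'E'
from h import *
s=sense();print(s["clock"],s["tcp_pos"],s["wrist_force"])
c=read_camera("side");P=cloud(c)
d=abs(P-np.array([.47,.085,.1])).max(-1)<.06
v,u=np.where(d);a,b,e,f=v.min()-10,v.max()+10,u.min()-10,u.max()+10
cv2.imwrite("pics/side3.png",cv2.resize(c["frame"][a:b,e:f,::-1],None,fx=6,fy=6,interpolation=cv2.INTER_CUBIC)[:600,:800])
q=P[(P[...,0]<.455)&(P[...,0]>.42)&(abs(P[...,1]-.085)<.02)&(P[...,2]>.06)&(P[...,2]<.2)]
print(len(q),q.min(0),q.max(0),np.percentile(q[:,2],[1,5,10]))
E
```

```text
7.275 [0.43694701 0.08662033 0.12145456] [0.64147264 0.83040782 0.74157581]
85 [0.42041993 0.06535615 0.10017748] [0.45427827 0.10150452 0.19818104] [0.10217865 0.10550228 0.10915443]
```

View pics/side3.png

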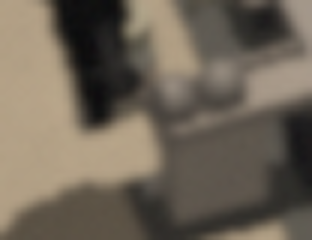

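The side picture shows the finger (at (95,110) in the crop) just behind the rear ball (175,90), tip near ball-centre height. I'll lower 1.5 mm and push up the slope.

play_rows --series '[[[6,-0.25,-1.5,0,0,0,0],[7,-0.25,0.3,0,0,0,0],[6,-0.25,0.3,0,0,0,0],[6,-0.25,0.3,0,0,0,0],[6,-0.25,0.3,0,0,0,0],[6,-0.25,0.3,0,0,0,0],[6,-0.25,0.3,0,0,0,0],[6,-0.25,0.3,0,0,0,0]]]'

```text
clock: 8.32
tcp_pos: [0.4863, 0.0846, 0.1219]
eef_rot: [-0.064, -3.141, -0.0]
wrist_force: [-1.8, -0.5, 0.4]
finger_gap: -0.003
grasp_force: 0.8
```

```bash
python3 - <<'E'
from h import *
s=sense();print(s["clock"],s["tcp_pos"],s["wrist_force"])
c=read_camera("top")
for k in ["ball_rear_center","ball_front_center"]: print([(np.round(d["point"],3),d["conf"]) for d in spot_in("top",k)[:2]])
E
```

```text
8.325 [0.48625223 0.08462538 0.12193902] [-1.7801915  -0.50351086  0.42326805]
[]
[]
```

play_rows --series '[[[6,-0.25,0.3,0,0,0,0],[6,-0.25,0.3,0,0,0,0],[6,-0.25,0.3,0,0,0,0],[6,-0.25,0.3,0,0,0,0],[6,-0.25,0.3,0,0,0,0],[6,-0.25,0.3,0,0,0,0],[6,-0.25,0.3,0,0,0,0]]]'

```text
clock: 9.35
tcp_pos: [0.5283, 0.0829, 0.124]
eef_rot: [0.064, 3.141, -0.0]
wrist_force: [-0.6, -0.0, 0.0]
finger_gap: 0.003
grasp_force: 0.3
```

```bash
python3 - <<'E'
from h import *
s=sense();print(s["clock"],s["tcp_pos"],s["wrist_force"])
c=read_camera("side");cv2.imwrite("pics/side4.png",cv2.resize(c["frame"][100:300,130:430,::-1],None,fx=2.6,fy=2.6,interpolation=cv2.INTER_CUBIC))
for k in ["ball_rear_center","ball_front_center"]: print([(np.round(d["point"],3),d["conf"]) for d in spot_in("side",k)[:3]])
E
```

```text
9.35 [0.52830302 0.08286842 0.12400443] [-0.644147   -0.01157358  0.02868405]
[(array([0.551, 0.074, 0.109]), 0.39)]
[(array([0.592, 0.066, 0.102]), 0.6)]
```

View pics/side4.png

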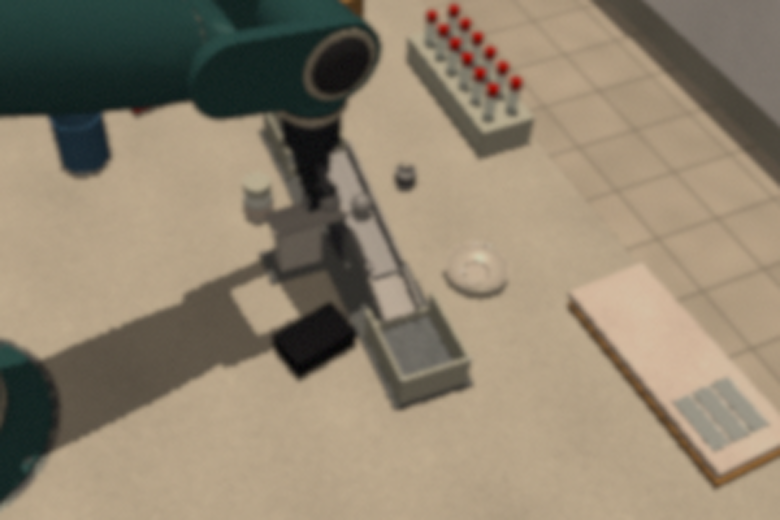

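The front ball has dropped onto the gate (360,205) and is starting to roll right; the rear ball is still ahead of the finger at (325,200). Pause for it to clear, then push the rear ball.

play_rows --series '[[[0,0,0,0,0,0,0],[0,0,0,0,0,0,0],[0,0,0,0,0,0,0],[0,0,0,0,0,0,0],[0,0,0,0,0,0,0],[0,0,0,0,0,0,0],[0,0,0,0,0,0,0],[0,0,0,0,0,0,0]]]'

```text
clock: 10.5
tcp_pos: [0.5278, 0.0829, 0.124]
eef_rot: [-0.064, -3.141, 0.0]
wrist_force: [-0.6, -0.0, 0.0]
finger_gap: 0.0
grasp_force: 0.2
```

```bash
python3 - <<'E'
from h import *
c=read_camera("side")
for k in ["ball_rear_center","ball_front_center"]: print([(np.round(d["point"],3),d["conf"]) for d in spot_in("side",k)[:3]])
E
```

```text
[]
[]
```

```bash
python3 - <<'E'
from h import *
c=read_camera("side");P=cloud(c)
cv2.imwrite("pics/side5.png",cv2.resize(c["frame"][150:270,200:340,::-1],None,fx=5,fy=5,interpolation=cv2.INTER_CUBIC))
c=read_camera("top")
for n in ("side","top"):
  for k in ["ball_rear_center","ball_front_center"]: print(n,[(np.round(d["point"],3),d["conf"]) for d in spot_in(n,k)[:3]])
E
```

```text
side []
side []
top []
top []
```

View pics/side5.png

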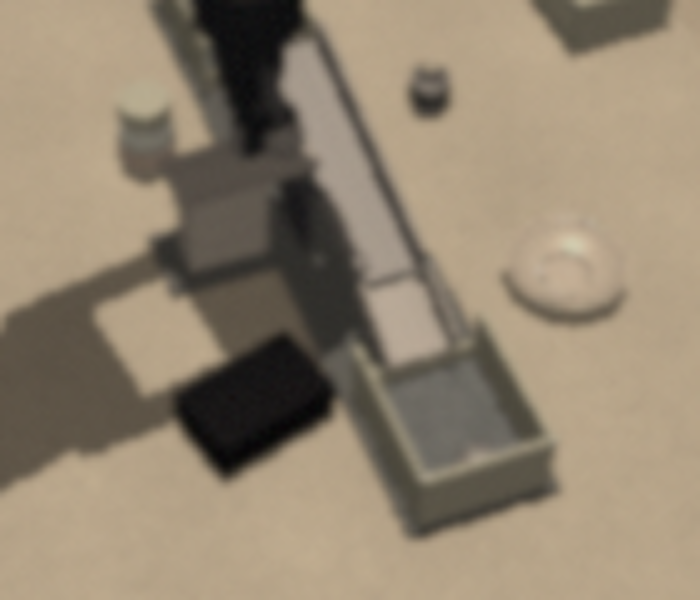

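The front ball has left the gate and chute (a bright smudge at (485,452) behind the tray wall is likely it); the rear ball is at (282,135) against the finger. Push it off.

play_rows --series '[[[5,-0.2,0.3,0,0,0,0],[6,-0.25,0.3,0,0,0,0],[6,-0.25,0.3,0,0,0,0],[6,-0.25,0.3,0,0,0,0],[6,-0.25,0.3,0,0,0,0],[0,0,0,0,0,0,0],[0,0,0,0,0,0,0],[0,0,0,0,0,0,0]]]'

```text
clock: 11.95
tcp_pos: [0.5567, 0.0817, 0.1255]
eef_rot: [0.064, 3.141, 0.0]
wrist_force: [-0.8, -0.3, -0.6]
finger_gap: -0.0
grasp_force: 0.0
```

play_rows --series '[[[-20,1,10,0,0,0,0],[-30,1,45,0,0,0,0],[-30,0,50,0,0,0,0],[-50,0,30,0,0,0,0],[-50,0,10,0,0,0,0],[0,0,0,0,0,0,0],[0,0,0,0,0,0,0],[0,0,0,0,0,0,0]]]'

```text
clock: 12.95
tcp_pos: [0.3774, 0.0837, 0.2698]
eef_rot: [-0.064, -3.139, 0.0]
wrist_force: [0.6, 0.3, 0.1]
finger_gap: 0.001
grasp_force: 0.0
```

```bash
python3 - <<'E'
from h import *
s=sense();print(s["clock"],s["tcp_pos"],s["wrist_force"])
c=read_camera("top");cv2.imwrite("pics/top6.png",cv2.resize(c["frame"][130:230,140:360,::-1],None,fx=3.6,fy=3.6,interpolation=cv2.INTER_CUBIC))
P=cloud(c)
for k in ["ball_rear_center","ball_front_center"]: print([(np.round(d["point"],3),d["conf"]) for d in spot_in("top",k)[:3]])
for y in (.01,.16):
    q=P[(abs(P[...,1]-y)<.004)&(abs(P[...,0]-.59)<.01)];print(y,np.median(q[:,2]))
E
```

```text
12.95 [0.37738176 0.08365641 0.26980781] [0.6051662  0.31545965 0.0957017 ]
[(array([ 0.581, -0.138,  0.034]), 0.64)]
[(array([ 0.583, -0.164,  0.033]), 0.6)]
0.01 0.06269839054374116
0.16 0.09599468851918741
```

View pics/top6.png

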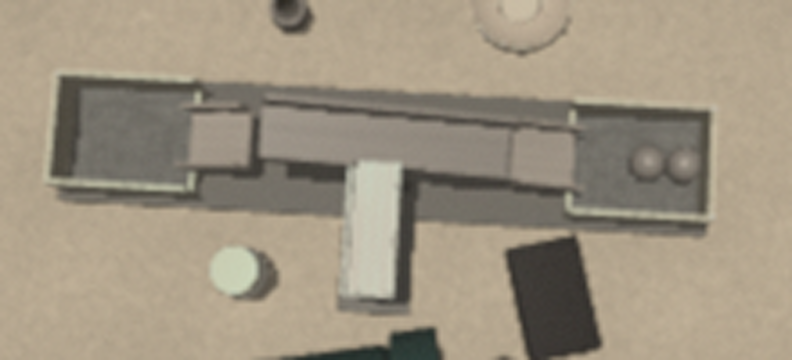

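Both balls lie in the right tray, at (648,162) and (684,164), the track is empty and the gate is down to the right. I'll let them settle briefly and hand in.

play_rows --series '[[[0,0,0,0,0,0,0],[0,0,0,0,0,0,0],[0,0,0,0,0,0,0],[0,0,0,0,0,0,0],[0,0,0,0,0,0,0],[0,0,0,0,0,0,0]]]'

```text
clock: 13.85
tcp_pos: [0.3768, 0.0837, 0.2705]
eef_rot: [0.064, 3.141, -0.0]
wrist_force: [0.4, -0.5, -0.2]
finger_gap: 0.003
grasp_force: 0.0
```

```bash
python3 -c "
from workcell import *
print(job_done())"
```

```text
the job is handed in; nothing more can be done
None
```

The gate was rocked over to the right and both balls rolled into the right tray; I handed the job in at about 14 s of the 46 s limit, and no verdict was returned.

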